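# Switch off the bench demagnetiser and draw its fuse carrier

## Robot

A 7-joint arm with a two-finger parallel gripper is mounted at the origin on a cart in front of the work surface, level with it; the furniture and walls round the work are solid. World frame = base frame: x ahead of the robot, y to its left, z up, the work surface at z = 0. Lengths are in m, angles in rad, forces in N, time in s.
With the tool pointing down it reaches from about 0.425 to 0.925 m from the base axis. Payload 6.8 kg.
Tool frame: the origin (TCP) lies at the very end of the fingers, on their centre line; the grasp point (between the pads) lies robot.grip_point_offset behind it (robot.grip_point_offset is the distance from the TCP to the grasp point, in m); z points along the fingers, y is the line along which they close (so a half turn about z gives the same grasp; the last joint's range is limited). The gripper opens to 88 mm and grips with 3 to 60 N. Pads are 20 mm wide; open, the fingers measure 115 mm over their backs; the gripper's body (75 mm by 178 mm) begins 61 mm behind the grasp point.
Start: joints at [-1.34, 0.477, 0.022, 1.555, -0.011, 1.109, -0.083], TCP at [0.224, 0.637, 0.223] pointing down, gripper open.
Joint ranges: [-2.96, 2.96], [-0.34, 2.1], [-1.41, 1.46], [0.24, 2.44], [-1.37, 4.51], [0.17, 1.92], [-2.96, 2.96]. Speed limits (rad/s): [2.39, 2.39, 3.14, 3.14, 3.14, 3.14, 3.14].

## Interface

Orientations are given as a unit quaternion [w, x, y, z].
In Python, from workcell import sensors, optics, order, robot gives the robot as it stands.
- The arm moves only by the tool move_arm, never from a script. Its argument "steps" is a list of rows, each a list of 5 numbers: the finger opening in cm, from 0 to 8.78, then the shift along the tool's x, y, z in cm, then the turn about the tool's z in rad. A call has 1 to 20 rows; each row shifts and turns the commanded pose from where the row before left it, along the tool's axes as they then stand; what a row does not reach is not made up. A row lasts 1/12 s, in which the tool goes at most 41.7 mm and 7.16 degrees, less where a joint would pass 70% of its speed; a pose out of reach is approached as far as the arm can. A call is refused whole if a number of a shift passes 4.17 or a number of a turn 0.125, either way. A call with a gripper value outside its range is refused whole. The fingers move at their own pace and stop on an object; "newtons" is the grip in N (left out, the last holds). Time passes only in rows, so rows that do not move let the fingers close. It gives the time, the measured TCP pose, the force, the opening and the grip force at its end, in the units of the state.
- sensors.sense(): the state, without advancing time (a new reading comes with each control period).
- optics.get_image(name): name is "scene" or "top" or "wrist"; returns (picture, depth): 384x512x3 uint8, red, green, blue; 384x512 float32, m along the optical axis (not along the pixel's ray), 0 where there is no reading.
- optics.calibration(name): a dict with "camera_matrix" (3x3 intrinsics, pixels), "R" (3x3) and "t" (3): a world point X has camera coordinates R X + t. Camera axes: x right, y down, z forward; pixel columns grow to the right and rows downward; lengths in m; the calibration is good to about 2 mm. The wrist camera is an equidistant fisheye: a pixel r from the principal point sees the ray r / f radians off the axis. A picture is of the moment at which its call begins: read the wrist's pose just before it. calibration takes no time and is no camera call; for the wrist camera it gives the pose at the moment of the call.
- order.sign_off(): hands the job in; it is judged then, once.
The state is a dict: "time_s": time; "joint_pos": joint angles; "qd": joint speeds; "joint_efforts": joint torques, N m; "tcp_pos": TCP position; "ee_rot": TCP orientation; "ft_force": force on the tool from outside, world axes, zero at the start; "torque": the same for the moment, N m; "width": finger opening in m; "grasp_force": force on a finger pad.
Only numpy, scipy, OpenCV 4.12 (cv2) and the standard library are available. Lean on these libraries where they do the work, as an engineer would, in place of code of your own. Each camera call takes 0.05 s, during which the arm holds its last target. There are 200 camera calls.

## Task

Switch the grey bench demagnetiser off by turning its black knob anticlockwise right to the end stop. Only then pinch the two catches on the long sides of its plug-in fuse carrier together, draw the carrier straight up out of its bay, and finish while holding it still and upright above the unit, both catches pinched, with its flanges at least 10 cm above the lid. Leave the knob off and do not disturb the blanking cover in the other bay or the magnifier, ring gauge and roll of tape lying around.

Things in the scene. Friction and masses are not known exactly. Their poses are not given: they have to be found in the camera images.
- unit: Grey steel bench demagnetiser, a box 110 (x) x 250 (y) x 56 mm high, screwed to the worktop. Origin: centre of its underside; z up; at zero yaw x points away from the robot, y to the robot's left. Its flat lid (z = 56 mm) carries the black knob in the middle and two bays at y = +80 and -80 mm: in either one sits the fuse carrier, in the other a flat blanking cover.
- knob (a joint): Power knob angle, rad: 0 = fully anticlockwise seen from above, at its end stop (off); grows clockwise to 4.6; starts at 0.6 to 1.4. Light friction (0.04 N m), stays where left. At angle a its finger bar lies along the unit's x axis turned clockwise by a; the white line is at the bar's end that, at 0, points to the unit's -x side (robot's side), at the long tick on the lid.
- knob_grip (a point): On the knob's vertical axis, 37 mm above the lid (93 mm above the worktop), 7 mm below the top of its finger bar. The bar is 42 mm long, 14 mm thick (grip across this) and 32 mm high, on a disc of radius 22, 8 mm thick, on a base of radius 34, 6 mm thick. The point turns with the knob: x along the bar, z up.
- carrier: Fuse carrier: loose black cassette, 64 (y) x 34 mm (x) at its cap, 53 mm high above the lid, 43 mm more down in the bay, 0.1 to 0.25 kg; a grey ribbed catch on its -x and +x sides; end flanges (|y| 19 to 37, 50 wide, 4 high). Origin: middle, under the flanges (= lid's top when seated); axes as the unit's. Hooks 4 mm under the lid hold it until both catches are in; then it slides straight up.
- pinch (a point): On the carrier midway between the two catch faces, 27 mm above its origin (83 above the worktop when seated). x: from front to back catch, the line to pinch along; z up. Catch faces: flat, upright, 30 mm wide (y), 36 high (9 to 45 mm above the lid), 54 apart when out, 42 when both are in. The cap above is narrower, so fingers can come straight down outside them; only the 4 mm flanges stand near.
- catch_front (a joint): How far the catch on the carrier's -x side is pressed inwards, in m: 0 = out (latched), 0.006 = fully in, against its stop. Sprung: 2.1 N to start it, 5.7 N fully in; it springs out again when let go.
- catch_back (a joint): The same for the catch on the carrier's +x side: 0 = out, 0.006 = fully in.
- blank: Bystander: loose flat grey blanking cover with two screw heads, 50 x 74 x 4 mm above the lid, lying in the bay that has no carrier. Origin: its middle, in the plane of the lid's top.
- loupe: Bystander: loose black standing magnifier, a round body 45 mm across and 49 mm high, on the worktop to the left of the unit. Origin: centre of its underside.
- ring_gauge: Bystander: loose grey steel ring, 52 mm across, 16 mm high, on the worktop in front of the unit, on the robot's side. Origin: centre of its underside.
- tape: Bystander: loose small roll of black tape, 58 mm across, 19 mm high, lying flat on the worktop to the right of the unit. Origin: centre of its underside.
Not all that is in view belongs to the job. Leave any red look-alike of the carrier alone.

How it is judged:
By the outcome, as a careful person would: the job done as asked, in the order asked, and still so for the second after the job is handed in, while the arm keeps its last pose, push and grip.
It also fails if it takes over 51 s, if anything falls off the work surface, if the arm or the gripper's body presses on something with over 40 N, if the wrist force passes 120 N, or if a joint passes its speed limit or range.

## Working session

There is one attempt and no reset: what is moved stays moved. The work goes in short steps, Python scripts to look and compute and a tool call to move; the robot and the scene stay as the last step left them, time stands still between calls to the robot, and variables do not carry over. Pictures are saved under pics/ and viewed, at most 10 in all, crops included, and the job is handed in when it is done.

Besides the shell and the picture viewer there is one more tool, called after "Call:" in YAML: its name, and indented under it one key for each argument. move_arm: Moves the arm, as the interface text tells. Its arguments: {"type":"object","properties":{"steps":{"type":"array","items":{"type":"array","items":{"type":"number"}}},"newtons":{"type":"number"}},"required":["steps"]}

```bash
mkdir -p pics; python3 - <<'E'
from workcell import sensors, optics, order, robot
import cv2,numpy as np
print(robot.grip_point_offset, sensors.sense())
ims=[]
for n in("scene","top"):
    p,d=optics.get_image(n);c=optics.calibration(n);print(n,c)
    np.savez(f'pics/{n}.npz',p=p,d=d,K=c['camera_matrix'],R=c['R'],t=c['t'])
    cv2.imwrite(f'pics/{n}.png',cv2.resize(p[:,:,::-1],None,fx=1.5,fy=1.5))
E
```

```text
0.0187 {'time_s': 0.0, 'joint_pos': array([-1.34011843,  0.47774386,  0.0223379 ,  1.55640203, -0.01149323,
        1.10931401, -0.08314175]), 'qd': array([ 5.59545128e-04,  6.58551136e-04, -1.94761527e-04,  1.52859226e-03,
       -3.30818935e-04,  2.52136556e-05, -5.61572125e-04]), 'joint_efforts': array([ 3.82762801e-04, -5.82859468e+01,  1.53438795e+00, -2.72595459e+01,
       -5.44140267e-02,  1.69966189e-02,  1.57954482e-04]), 'tcp_pos': array([0.22414591, 0.63607959, 0.22174028]), 'ee_rot': array([-8.09955097e-05,  1.68587399e-01,  9.85686326e-01, -8.65759622e-04]), 'ft_force': array([-0.69552101, -0.39195754, -0.20568586]), 'torque': array([ 0.00278801,  0.02300306, -0.04368593]), 'grasp_force': 0.0, 'width': 0.08780305999391437}
scene {'camera_matrix': array([[455.5370457 ,   0.        , 249.33532812],
       [  0.        , 455.5370457 , 198.60219703],
       [  0.        ,   0.        ,   1.        ]]), 'R': array([[ 0.61447443, -0.78888411,  0.00911261],
       [-0.40414471, -0.32467265, -0.85513433],
       [ 0.6775605 ,  0.52177537, -0.51832638]]), 't': array([-0.34052759,  0.30428638,  0.63680402])}
top {'camera_matrix': array([[349.86788144,   0.        , 252.33859972],
       [  0.        , 349.86788144, 194.6451528 ],
       [  0.        ,   0.        ,   1.        ]]), 'R': array([[-0.02330238, -0.99966869,  0.01093159],
       [-0.99814843,  0.02264964, -0.05645099],
       [ 0.05618469, -0.0122268 , -0.99834552]]), 't': array([0.00782465, 0.55606134, 0.9408046 ])}
```

View pics/scene.png

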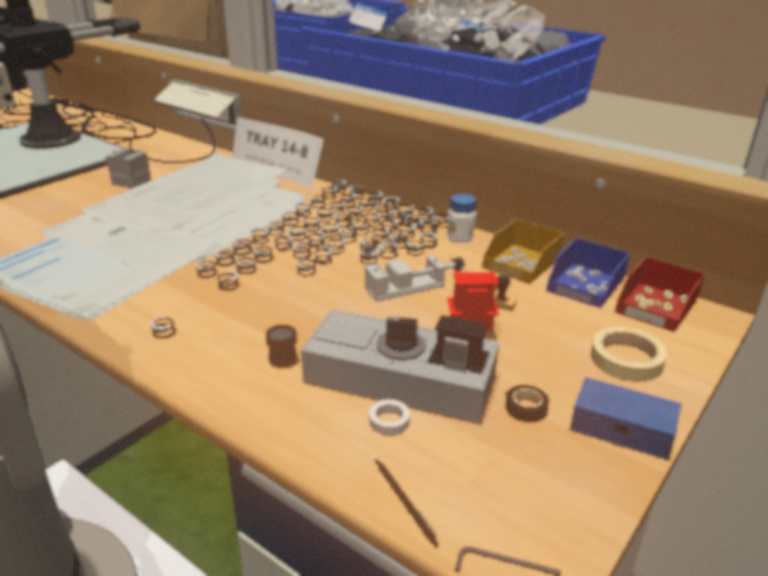

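View pics/top.png

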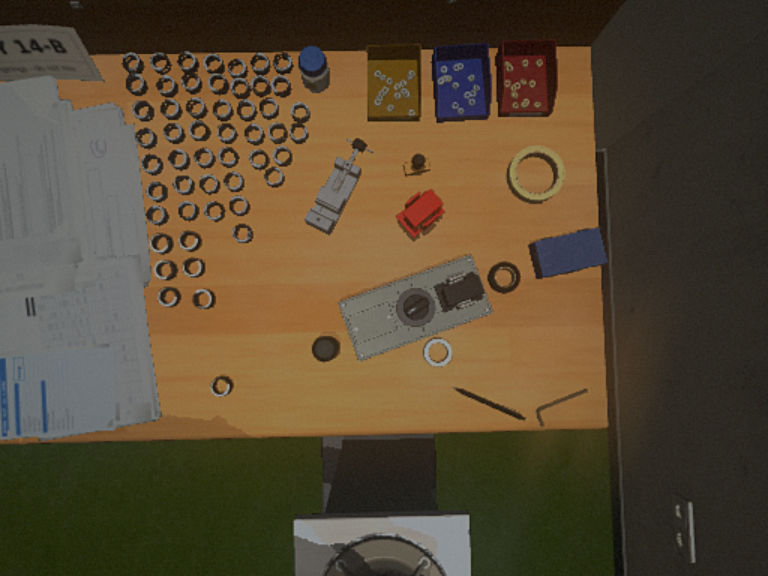

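In the 1.5x pictures, the things that could pass for the carrier are:
- **Black cassette on the unit's right bay:** top (461,290), scene (460,345).
- **Red look-alike:** top (421,212), scene (473,297).
- **Flat blanking cover:** top (375,325).
- **Grey fixture:** top (335,195).

I choose the black cassette. The knob is at top (416,307).

```bash
cat > h.py <<'E'
import numpy as np,cv2
def world(f):
    z=np.load(f);d=z['d'];K=z['K'];v,u=np.mgrid[:384,:512]
    X=np.stack([(u-K[0,2])/K[0,0]*d,(v-K[1,2])/K[1,1]*d,d],-1)
    return z['p'],(X-z['t'])@z['R']
E
python3 - <<'E'
from h import *
p,W=world('pics/top.npz')
z=W[...,2]; print('table z',np.median(z[300:340,100:140]), np.median(z[240:270,380:400]))
m=np.zeros(z.shape,bool); m[165:245,222:332]=1
lid=m&(abs(z-.056)<.008)
P=W[lid][:,:2].astype(np.float32); r=cv2.minAreaRect(P*1000); print('lid',len(P),np.median(z[lid]),r)
for lo,hi in((.075,.12),(.085,.12)):
    q=(m&(z>lo)&(z<hi)).astype(np.uint8); n,l,s,c=cv2.connectedComponentsWithStats(q)
    for i in range(1,n):
        if s[i,4]>15:
            A=W[l==i]; print(lo,s[i],A.mean(0),np.median(A[:,2]),cv2.minAreaRect((A[:,:2]*1000).astype(np.float32)))
cv2.imwrite('pics/crop.png',cv2.resize(p[160:250,215:350,::-1],None,fx=5.5,fy=5.5,interpolation=cv2.INTER_CUBIC))
E
```

```text
table z -0.8005746213077608 -0.0008684449270259448
lid 3291 0.0560526490957811 ((520.3001708984375, -49.012908935546875), (110.19149780273438, 289.48199462890625), 18.498098373413086)
0.075 [298 182  13   6  31] [ 0.57458323 -0.13423816  0.09700262] 0.09996579688973604 ((575.1447143554688, -134.86631774902344), (5.4561567306518555, 29.23834228515625), 18.642351150512695)
0.075 [295 183  28  21 357] [ 0.551536   -0.14233183  0.10743835] 0.10800265740122007 ((551.7911987304688, -143.14181518554688), (33.68510055541992, 64.24183654785156), 18.66415023803711)
0.075 [270 198  16  13  96] [ 0.52612465 -0.06646428  0.09809386] 0.09891603436276958 ((526.2985229492188, -67.11616516113281), (13.909092903137207, 40.97162628173828), 32.12921142578125)
0.075 [305 200  13   6  32] [ 0.5284834  -0.15013276  0.09769493] 0.09967516707930892 ((528.4608764648438, -151.14210510253906), (5.4109344482421875, 29.852764129638672), 18.7214412689209)
0.085 [299 182  12   6  28] [ 0.57481202 -0.13473106  0.09859327] 0.10040577702220203 ((575.2323608398438, -135.20944213867188), (5.360172271728516, 28.5291805267334), 19.107952117919922)
0.085 [295 183  28  21 352] [ 0.55166527 -0.14272099  0.1078337 ] 0.10801670780479489 ((551.7911987304688, -143.14181518554688), (33.68510055541992, 64.24183654785156), 18.66415023803711)
0.085 [270 198  16  13  93] [ 0.52613917 -0.0667987   0.09863529] 0.09897660443985141 ((526.3262939453125, -67.16045379638672), (13.909092903137207, 40.86701965332031), 32.12921142578125)
0.085 [305 200  13   6  30] [ 0.52860163 -0.15060617  0.09886888] 0.09976584817159376 ((528.4608764648438, -151.14210510253906), (5.4109344482421875, 29.852764129638672), 18.7214412689209)
```

View pics/crop.png

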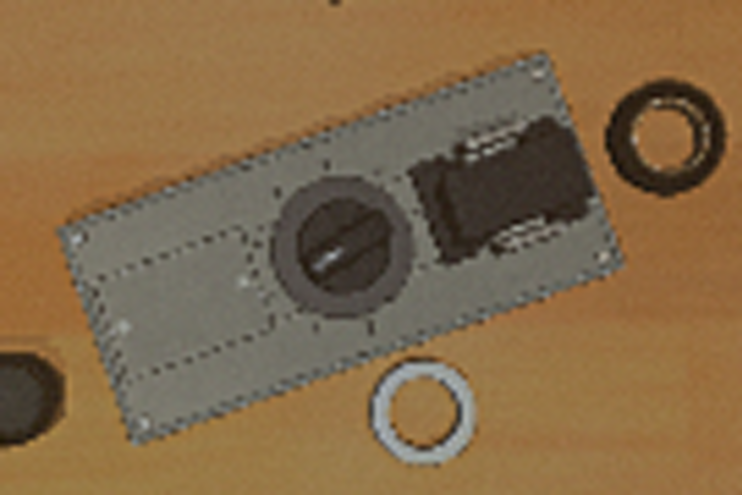

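The crop shows the black cassette with its two grey ribbed catches at (495,140) and (525,235), the knob bar at (343,245) with its white line at the lower left, and the blank at (185,305). This gives a unit yaw of 18.5°, knob at (0.526,-0.067) with a≈1.33 rad, and carrier at (0.5518,-0.143). I'm moving over the knob now.

Call:
move_arm:
  steps:
    - [8,-1.3,-1.4,0,0]
    - [8,-2.6,-2.8,0,0]
    - [8,-2.6,-2.8,0,0]
    - [8,-2.6,-2.8,0,0]
    - [8,-2.6,-2.8,0,0]
    - [8,-2.6,-2.8,0,0]
    - [6,-2.6,-2.8,0,0]
    - [6,-2.6,-2.8,0,0]
    - [6,-2.6,-2.8,0,0]
    - [5,-2.6,-2.8,0,0]
    - [5,-2.6,-2.8,0,0]
    - [5,-2.6,-2.8,0,0]
    - [5,-2.6,-2.8,0,0]
    - [5,-2.6,-2.8,0,0]
    - [5,-2.6,-2.8,0,0]
    - [5,-2.6,-2.8,0,0]
    - [5,-2.6,-2.8,0,0]
    - [5,-2.6,-2.8,0,0]
    - [5,-2.6,-2.8,0,0]
    - [5,-2.6,-2.8,0,0]
  newtons: 20

```text
time_s: 1.77
tcp_pos: [0.5212, -0.0486, 0.2226]
ee_rot: [-0.0, 0.169, 0.986, 0.0]
ft_force: [0.6, 0.6, 0.4]
width: 0.0501
grasp_force: 0.0
```

Call:
move_arm:
  steps:
    - [4,0,0,0,0.112]
    - [4,0,0,0,0.112]
    - [4,0,0,0,0.112]
    - [4,0,0,0,0.112]
    - [4,0,0,0,0.112]
    - [4,0,0,0,0.112]
    - [4,0,0,0,0]
    - [4,0,0,0,0]
    - [4,0,0,0,0]

```text
time_s: 2.52
tcp_pos: [0.5209, -0.0467, 0.2225]
ee_rot: [-0.0, 0.483, 0.876, -0.0]
ft_force: [-0.2, -0.2, 0.2]
width: 0.04
grasp_force: 0.0
```

```bash
cat >> h.py <<'E'
def goal(s,x,y,yang,z):
    "shift (cm, tool axes after turning) and turn to bring TCP to x,y,z with tool y at angle yang (deg, mod 180)"
    from scipy.spatial.transform import Rotation as Ro
    q=s['ee_rot'];R=Ro.from_quat([q[1],q[2],q[3],q[0]]).as_matrix()
    a=np.degrees(np.arctan2(R[1,1],R[0,1])); da=(yang-a+90)%180-90
    d=np.array([x,y,z])-s['tcp_pos']
    print('tcp',s['tcp_pos'].round(4),'yang',a.round(2),'down',R[2,2].round(4),'turn',-np.radians(da).round(4),'shift now axes cm',(R.T@d*100).round(2),'F',s['ft_force'].round(1),'w',s['width'],'g',s['grasp_force'],'t',s['time_s'],'q',s['joint_pos'].round(2))
    return R
E
python3 - <<'E'
from h import *
from workcell import sensors
goal(sensors.sense(),.5262,-.0671,32.1,.077)
E
```

```text
tcp [ 0.5209 -0.0467  0.2225] yang 32.28 down -1.0 turn 0.0031 shift now axes cm [-2.01 -0.63 14.55] F [-0.2 -0.2  0.2] w 0.040044420294313036 g 0.0 t 2.5167 q [-0.5   0.25  0.56  1.95 -0.15  0.99  0.69]
```

Call:
move_arm:
  steps:
    - [4,-1.0,-0.3,2,0]
    - [4,-1.0,-0.33,2,0]
    - [4,0,0,3,0]
    - [4,0,0,3,0]
    - [4,0,0,2.5,0]
    - [4,0,0,1.25,0]
    - [4,0,0,0.8,0]
    - [4,0,0,0,0]
    - [4,0,0,0,0]

```text
time_s: 3.27
tcp_pos: [0.5266, -0.0673, 0.0774]
ee_rot: [0.0, 0.484, 0.875, 0.0]
ft_force: [-1.2, 0.5, 0.4]
width: 0.04
grasp_force: 0.0
```

```bash
python3 - <<'E'
from h import *
from workcell import sensors,optics
goal(sensors.sense(),.5262,-.0671,32.1,.077)
p,d=optics.get_image('wrist');cv2.imwrite('pics/w1.png',p[:,:,::-1])
E
```

```text
tcp [ 0.5266 -0.0673  0.0774] yang 32.13 down -1.0 turn 0.0005 shift now axes cm [ 0.04 -0.02  0.04] F [-1.2  0.5  0.4] w 0.039977634086468386 g 0.0 t 3.2667 q [-0.36  0.47  0.47  2.05 -0.33  0.69  0.88]
```

View pics/w1.png

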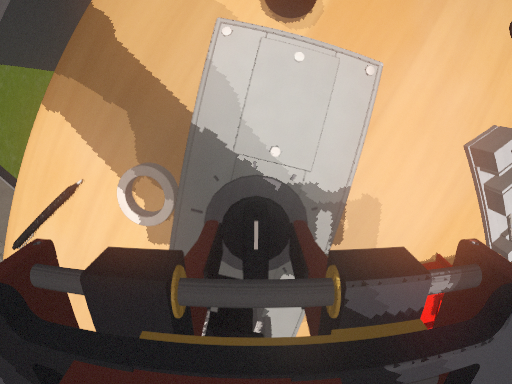

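The wrist view shows the bar (white line at (256,235)) upright and centred between the fingers at about (205,250) and (320,250). Next I grip it and turn anticlockwise.

Call:
move_arm:
  steps:
    - [1,0,0,0,0]
    - [1,0,0,0,0]
    - [1,0,0,0,0]
    - [1,0,0,0,0]
    - [1,0,0,0,0]
    - [1,0,0,0,0]
    - [1,0,0,0,-0.06]
    - [1,0,0,0,-0.12]
    - [1,0,0,0,-0.12]
    - [1,0,0,0,-0.12]
    - [1,0,0,0,-0.12]
    - [1,0,0,0,-0.12]
    - [1,0,0,0,-0.12]
    - [1,0,0,0,-0.12]
    - [1,0,0,0,-0.12]
    - [1,0,0,0,-0.12]
    - [1,0,0,0,-0.06]
    - [1,0,0,0,0]
    - [1,0,0,0,0]

```text
time_s: 4.9
tcp_pos: [0.5266, -0.0668, 0.0776]
ee_rot: [0.0, -0.093, 0.996, 0.0]
ft_force: [-1.8, 1.9, 4.3]
width: 0.0137
grasp_force: 20.0
```

```bash
python3 - <<'E'
from h import *
from workcell import sensors
s=sensors.sense();goal(s,.5262,-.0671,108.5,.077);print(s['torque'])
E
```

```text
tcp [ 0.5266 -0.0668  0.0776] yang 100.72 down -1.0 turn -0.1358 shift now axes cm [ 0.04 -0.02  0.06] F [-1.8  1.9  4.3] w 0.013654085016657226 g 19.990527033805847 t 4.9 q [-0.12  0.44  0.16  2.03 -0.11  0.68  1.87]
[0.39132995 0.30518801 0.06317013]
```

Call:
move_arm:
  steps:
    - [1,0,0,0,-0.045]
    - [1,0,0,0,-0.045]
    - [1,0,0,0,-0.045]
    - [1,0,0,0,-0.03]
    - [1,0,0,0,-0.02]
    - [1,0,0,0,0]
    - [1,0,0,0,0]

```text
time_s: 5.48
tcp_pos: [0.5267, -0.0668, 0.0775]
ee_rot: [0.0, -0.184, 0.983, 0.0]
ft_force: [-1.2, 1.7, 4.9]
width: 0.014
grasp_force: 20.5
```

```bash
python3 - <<'E'
from h import *
from workcell import sensors
s=sensors.sense();goal(s,.5262,-.0671,108.5,.077);print(s['torque'])
E
```

```text
tcp [ 0.5267 -0.0668  0.0775] yang 111.21 down -1.0 turn 0.0474 shift now axes cm [ 0.06 -0.01  0.05] F [-1.2  1.7  4.9] w 0.014017406563333237 g 20.492195785045624 t 5.4833 q [-0.08  0.44  0.11  2.03 -0.08  0.68  2.02]
[ 0.46208261  0.25864763 -0.52200581]
```

The torque jumped to 0.52 N m, so the knob is at its end stop. I'll open a little and rise.

Call:
move_arm:
  steps:
    - [3.2,0,0,0,0]
    - [3.2,0,0,0,0]
    - [3.2,0,0,0,0]
    - [3.2,0,0,0,0]
    - [3.2,0,0,-1,0]
    - [3.2,0,0,-3,0]
    - [3.2,0,0,-3,0]
    - [3.2,0,0,-3,0]
    - [3.2,0,0,-2,0]
    - [7.5,0,0,-1,0]
    - [7.5,0,0,0,0]
    - [7.5,0,0,0,0]

```text
time_s: 6.48
tcp_pos: [0.5261, -0.0671, 0.207]
ee_rot: [0.0, -0.186, 0.983, 0.0]
ft_force: [0.6, 0.4, -0.4]
width: 0.0489
grasp_force: 0.0
```

```bash
python3 - <<'E'
from h import *
from workcell import sensors,optics
p,d=optics.get_image('wrist')
cv2.imwrite('pics/w2.png',p[:,:,::-1])
goal(sensors.sense(),.5518,-.143,18.6,.066)
E
```

```text
tcp [ 0.5255 -0.067   0.2061] yang 111.44 down -1.0 turn -1.5212 shift now axes cm [ 0.31 -8.04 14.  ] F [ 0.8  0.2 -0.7] w 0.05230229641353646 g 0.0 t 6.5333 q [-0.1   0.26  0.14  1.93 -0.04  0.96  2.  ]
```

View pics/w2.png

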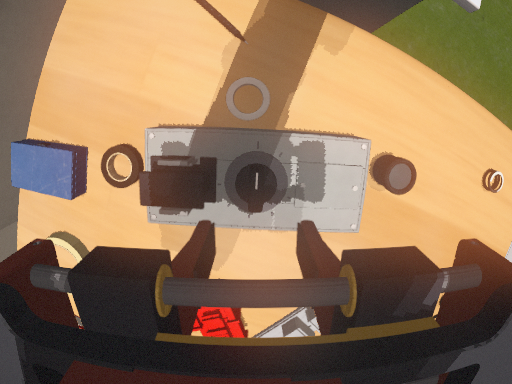

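The white line at (257,180) now points at the long tick at (258,147), on the robot's side. Next I go over the carrier.

Call:
move_arm:
  steps:
    - [7.5,0.1,-2,0,0]
    - [7.5,0.1,-3,0,0]
    - [7.5,0.1,-3,0,0]
    - [7.5,0,0,0,0.12]
    - [7.5,0,0,0,0.12]
    - [7.5,0,0,0,0.12]
    - [7.5,0,0,0,0.12]
    - [7.5,0,0,0,0.12]
    - [7.5,0,0,0,0.12]
    - [7.5,0,0,0,0.12]
    - [7.5,0,0,0,0.12]
    - [7.5,0,0,0,0.12]
    - [7.5,0,0,0,0.12]
    - [7.5,0,0,0,0.12]
    - [7.5,0,0,0,0.12]
    - [7.5,0,0,0,0.12]
    - [7.5,0,0,0,0.06]
    - [7.5,0,0,0,0]
    - [7.5,0,0,0,0]

```text
time_s: 8.12
tcp_pos: [0.5519, -0.1425, 0.2056]
ee_rot: [-0.001, 0.583, 0.813, -0.001]
ft_force: [-0.4, -0.6, -0.2]
width: 0.0749
grasp_force: 0.0
```

```bash
python3 - <<'E'
from h import *
from workcell import sensors,optics
goal(sensors.sense(),.5518,-.143,18.6,.066)
p,d=optics.get_image('wrist');cv2.imwrite('pics/w3.png',p[:,:,::-1])
p,d=optics.get_image('scene');cv2.imwrite('pics/s3.png',cv2.resize(p[150:310,180:360,::-1],None,fx=3,fy=3))
E
```

```text
tcp [ 0.5519 -0.1425  0.2056] yang 18.74 down -1.0 turn 0.0025 shift now axes cm [-5.000e-02  1.000e-02  1.396e+01] F [-0.4 -0.6 -0.2] w 0.07490288872442728 g 0.0 t 8.1167 q [-0.25  0.35  0.49  1.85 -0.19  0.99  0.66]
```

View pics/w3.png

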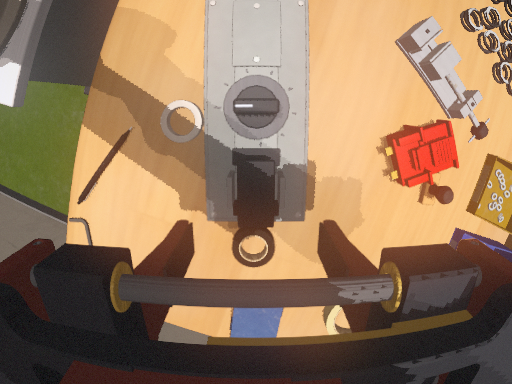

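The wrist view shows the knob bar at (257,106) square to the unit with its white end to the robot's side, so it is off. The carrier at (256,185) is centred between the fingers. I'll descend.

Call:
move_arm:
  steps:
    - [7.5,0,0,1.5,0]
    - [7.5,0,0,3,0]
    - [7.5,0,0,3,0]
    - [7.5,0,0,3,0]
    - [7.5,0,0,2,0]
    - [7.5,0,0,1,0]
    - [7.5,0,0,0.45,0]
    - [7.5,0,0,0,0]
    - [7.5,0,0,0,0]
  newtons: 25

```text
time_s: 8.97
tcp_pos: [0.5536, -0.143, 0.0686]
ee_rot: [0.001, 0.583, 0.812, 0.0]
ft_force: [0.6, -0.6, 0.2]
width: 0.0748
grasp_force: 0.0
```

Call:
move_arm:
  steps:
    - [5.5,0,0,0,0]
    - [5.5,0,0,0,0]
    - [4.8,0,0,0,0]
    - [4.0,0,0,0,0]
    - [3.6,0,0,0,0]
    - [3.6,0,0,0,0]
    - [3.6,0,0,0,0]
    - [3.6,0,0,0,0]
    - [3.6,0,0,0,0]
    - [3.6,0,0,0,0]
    - [3.6,0,0,0,0]
    - [3.6,0,0,0,0]

```text
time_s: 9.97
tcp_pos: [0.5531, -0.1428, 0.0685]
ee_rot: [0.0, 0.583, 0.812, 0.0]
ft_force: [-1.9, 0.0, 9.3]
width: 0.0412
grasp_force: 25.0
```

```bash
python3 - <<'E'
from h import *
from workcell import sensors,optics
s=sensors.sense();goal(s,.5518,-.143,18.6,.066);print(s['torque'])
E
```

```text
tcp [ 0.5531 -0.1428  0.0685] yang 18.61 down -1.0 turn 0.0002 shift now axes cm [ 0.02 -0.13  0.25] F [-1.9  0.   9.3] w 0.04116509031594186 g 25.026281476020813 t 9.9667 q [-0.17  0.53  0.41  1.95 -0.31  0.72  0.75]
[0.02993804 0.57090906 0.02684923]
```

The width is 41 mm, so both catches are fully in. I'll draw the carrier up gently.

Call:
move_arm:
  steps:
    - [3.6,0,-0.05,-0.4,0]
    - [3.6,0,0,-0.6,0]
    - [3.6,0,0,-0.8,0]
    - [3.6,0,0,-0.8,0]
    - [3.6,0,0,-0.8,0]
    - [3.6,0,0,-0.8,0]

```text
time_s: 10.47
tcp_pos: [0.5524, -0.1428, 0.1106]
ee_rot: [0.0, 0.583, 0.812, 0.0]
ft_force: [-0.4, -0.2, -1.7]
width: 0.0411
grasp_force: 25.0
```

Call:
move_arm:
  steps:
    - [3.6,0,0,-0.8,0]
    - [3.6,0,0,-0.8,0]
    - [3.6,0,0,-1,0]
    - [3.6,0,0,-1,0]
    - [3.6,0,0,-1,0]
    - [3.6,0,0,-1,0]
    - [3.6,0,0,-1,0]
    - [3.6,0,0,-1,0]
    - [3.6,0,0,-1,0]
    - [3.6,0,0,-1,0]
    - [3.6,0,0,-0.6,0]
    - [3.6,0,0,-0.3,0]
    - [3.6,0,0,0,0]
    - [3.6,0,0,0,0]
    - [3.6,0,0,0,0]
    - [3.6,0,0,0,0]

```text
time_s: 11.8
tcp_pos: [0.5519, -0.1427, 0.214]
ee_rot: [-0.0, 0.583, 0.812, -0.0]
ft_force: [-0.5, -0.0, -1.9]
width: 0.041
grasp_force: 25.0
```

```bash
python3 - <<'E'
from h import *
from workcell import sensors,optics
s=sensors.sense();goal(s,.5518,-.143,18.6,.2);print(s['torque'])
p,d=optics.get_image('scene');cv2.imwrite('pics/s4.png',cv2.resize(p[100:310,150:370,::-1],None,fx=2.8,fy=2.8))
E
```

```text
tcp [ 0.5519 -0.1427  0.214 ] yang 18.62 down -1.0 turn 0.0004 shift now axes cm [-0.02 -0.02  1.4 ] F [-0.5 -0.  -1.9] w 0.04102777672427638 g 24.992095828056335 t 11.8 q [-0.25  0.34  0.5   1.85 -0.19  1.01  0.65]
[-0.07387847  0.02913369 -0.08545358]
```

View pics/s4.png

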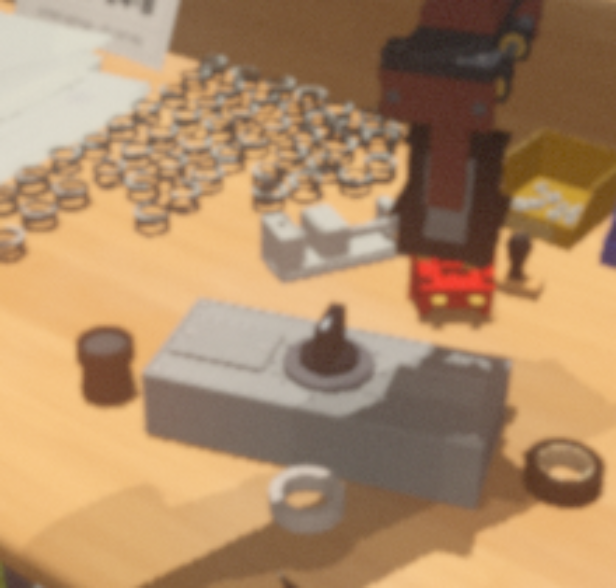

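The carrier at (450,200) hangs upright in the fingers, lifted 14.5 cm, with the bay at (450,370) empty. The knob at (330,340) is off, and the blank, loupe, ring and tape are where they were. I'm handing in.

```bash
python3 -c "
from workcell import order
print(order.sign_off())"
```

```text
the job is handed in; nothing more can be done
None
```

The job is handed in: the knob is off at its end stop, and the fuse carrier is held still and upright with both catches pinched, its flanges about 14.5 cm above the lid, and the blanking cover, magnifier, ring gauge and tape undisturbed.

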